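# Load the transformer box, lid it and clamp it down

## Task

Put the smaller of the two loose transformers inside the open aluminium box on the jig, standing upright on its feet on the box floor. Then fit the aluminium lid squarely down over the box, and swing the jig's clamp arm down until its rubber foot rests on the lid. Leave the larger transformer where it is.

Things in the scene. Friction and masses are not known exactly. Their poses are not given: they have to be found in the camera images.
- jig: Fixed jig: dark steel base plate with an open aluminium box on it, clamp post at its -x side. Origin at bench level under the box centre; x from clamp toward box, y along the box's longer side, z up. Box inside 128 (x) x 144 (y) mm, walls 3 mm; inner floor at z = 12 mm, wall tops z = 62 mm. Base 166 x 182 x 8 mm plus a 70 mm wide tongue to x = -155. Post 22 x 28 mm at x = -115, top z = 100.
- lid_handle (a point): Centre of the lid's steel bar handle (12 x 90 x 12 mm along y, open below), 45 mm above the rim's lower edge, 30 mm above the top face. Loose aluminium lid, right side up, 145 (x) x 161 (y) mm, 0.28 kg; rim turned down 12 mm, inside 139 x 155 mm, goes over the box walls with 2.5 mm to spare each side, either way round. Fully on, this point is over the jig origin at jig z = 95 mm.
- small_centre (a point): Centre (18 mm above underside) of the smaller transformer, cream bobbin, upright on the bench: 43 (x) x 73 (y) x 37 (z) mm, about 0.2 kg. Steel core: flat end faces at y = +-21 mm, x -12 to +12, full height. Bobbin bulges to x = -19 and +20 at mid height for y within +-13. Feet 2 mm thick reach y = +-37 at the bottom.
- large_centre (a point): Centre (22 mm above the underside) of the larger transformer, yellow bobbin, upright on the bench, 54 x 90 x 46 mm, same axes. To be left alone.
- clamp_hinge (a point): Hinge axis of the clamp arm, in the fork of the post: 115 mm from the jig's origin toward -x and 95 mm up, axis along the jig's y.
- clamp_ball (a point): Centre of the black ball knob (22 mm diameter) at the end of the clamp arm, 75 mm from the hinge. Arm: steel bar 14 mm wide, 12 thick. Arm down: ball at jig x = -40, y = 0, z = 95 mm, and the rubber foot (16 mm diameter, 55 mm from the hinge, sole 30 mm below the bar's middle) rests on the lid's top face.
- clamp (a joint): Angle of the clamp arm, rad: 0 = level over the box, foot on the seated lid; grows as it swings up and back away from the box; about 1.7 to 2.05 at the start, stop at 2.2. A stiff hinge (0.12 N m): it stays where it is left and needs about 2 to 3 N at the ball.
Mind the look-alikes: they are no part of the job. Leave any blue, orange or pink look-alike of the part that bears small_centre alone.

How it is judged:
By the outcome, as a careful person would: the job done as asked, in the order asked, and still so for the second after the job is handed in, with the robot touching nothing.
It also fails if it takes over 72 s, if anything falls off the work surface, if the arm or the gripper's body presses on something with over 40 N, if the wrist force passes 120 N, or if a joint passes its speed limit or range.

## Robot

A 7-joint arm with a two-finger parallel gripper is mounted at the origin on a cart in front of the work surface, level with it; the furniture and walls round the work are solid. World frame = base frame: x ahead of the robot, y to its left, z up, the work surface at z = 0. Lengths are in m, angles in degrees, forces in N, time in s.
With the tool pointing down it reaches from about 0.425 to 0.875 m from the base axis. Payload 9.9 kg.
Tool frame: the origin (TCP) lies on the centre line of the jaws, within the pads' length; the fingertips stand 17 mm ahead of it and the grasp point (between the pads) lies 2 mm behind it; z points along the fingers, y is the line along which they close (so a half turn about z gives the same grasp; the last joint's range is limited). The gripper opens to 85 mm and grips with 20 to 120 N. Pads are 22 mm wide; open, the fingers measure 114 mm over their backs; the gripper's body (76 mm by 85 mm) begins 54 mm behind the grasp point. The pads swing forward as they close: fully open they stand 13 mm farther back than shut.
Start: joints at [-80.317, 32.985, 1.427, 82.34, -0.859, 64.687, -3.237], TCP at [0.169, 0.654, 0.228] pointing down, gripper open.
Joint ranges: [-157.87, 157.87], [-19.46, 123.44], [-87.15, 90], [11.01, 140.99], [-62.26, 242.26], [9.8, 113.94], [-161.44, 161.44]. Speed limits (degrees/s): [127.2, 127.2, 172.46, 172.46, 180, 180, 180].

## Interface

Orientations are given as [roll, pitch, yaw] about the fixed x, y, z axes, in that order (R = Rz(yaw) Ry(pitch) Rx(roll)).
In Python, from bench import telemetry, get_image, workorder gives the robot as it stands.
- The arm moves only by the tool carry_out, never from a script. Its arguments are lists of equal length, an entry for each row: "translation": the shift along the tool's x, y, z in cm, a list of three; "angular": the turn, a rotation vector about the tool's x, y, z in degrees, a list of three. In form: {"translation": [[dx, dy, dz], ...], "angular": [[rx, ry, rz], ...]}. A call has 1 to 10 rows; each row shifts and turns the commanded pose from where the row before left it, along the tool's axes as they then stand; what a row does not reach is not made up. A row lasts 1/8 s, in which the tool goes at most 62.5 mm and 10.7 degrees, less where a joint would pass 70% of its speed; a pose out of reach is approached as far as the arm can. A call is refused whole if a number of a shift passes 6.25 or a number of a turn 10.7, either way. A call with a gripper value outside its range is refused whole. "grip" is the opening, from 0 (shut) to 1 (fully open), set as the call begins (left out, the last holds). The fingers move at their own pace and stop on an object; the grip force is fixed at half the most. Time passes only in rows, so rows that do not move let the fingers close. It gives the time, the measured TCP pose, the force, the opening and the grip force at its end, in the units of the state.
- telemetry.state(): the state, without advancing time (a new reading comes with each control period).
- get_image(name): name is "side" or "top"; returns a dict with "image" (400x640x3 uint8, blue, green, red), "mtx" (3x3 intrinsics, pixels), "dist" ([k1, k2, p1, p2, k3] as OpenCV has them; the pictures are not rectified), "rvec" (rotation vector, rad) and "tvec" (3), from world to camera coordinates, as OpenCV has them. Camera axes: x right, y down, z forward; pixel columns grow to the right and rows downward; lengths in m; the calibration is good to about 2 mm. A picture is of the moment at which its call begins. There is no depth.
- workorder.job_done(): hands the job in; it is judged then, once.
The state is a dict: "t": time; "joints": joint angles; "qvel": joint speeds; "joint_torque": joint torques, N m; "position": TCP position; "orientation": TCP orientation; "force": force on the tool from outside, world axes, zero at the start; "ft_torque": the same for the moment, N m; "gripper_width": opening from 0.0 (shut) to 1.0 (fully open); "grip_force": force on a finger pad.
Only numpy, scipy, OpenCV 4.12 (cv2) and the standard library are available. Lean on these libraries where they do the work, as an engineer would, in place of code of your own. Each camera call takes 0.05 s, during which the arm holds its last target. There are 200 camera calls.

## Working session

There is one attempt and no reset: what is moved stays moved. The work goes in short steps, Python scripts to look and compute and a tool call to move; the robot and the scene stay as the last step left them, time stands still between calls to the robot, and variables do not carry over. Pictures are saved under pics/ and viewed, at most 10 in all, crops included, and the job is handed in when it is done.

Besides the shell and the picture viewer there is one more tool, called after "Emit:" as name(argument=value, ...) on one line, values as JSON. carry_out: Moves the arm, as the interface text tells. Its arguments: {"type":"object","properties":{"translation":{"type":"array","items":{"type":"array","items":{"type":"number"}}},"angular":{"type":"array","items":{"type":"array","items":{"type":"number"}}},"grip":{"type":"number"}},"required":["translation","angular"]}

```bash
mkdir -p pics; ls
cat > h.py <<'E'
import numpy as np, cv2
from bench import telemetry, get_image, workorder
def snap(n,f):
    d=get_image(n); cv2.imwrite(f'pics/{f}.png',d['image']); np.savez(f'pics/{f}.npz',**{k:np.array(d[k]) for k in('mtx','dist','rvec','tvec')}); return d
def cam(f):
    d=np.load(f'pics/{f}.npz'); return d['mtx'],d['dist'].astype(float),d['rvec'].astype(float),d['tvec'].astype(float).reshape(3)
def ray(f,p):
    K,D,r,t=cam(f); R=cv2.Rodrigues(r)[0]
    u=cv2.undistortPoints(np.array([[p]],float),K,D).ravel()
    d=R.T@np.array([u[0],u[1],1.]); return -R.T@t,d/np.linalg.norm(d)
def atz(f,p,z):
    c,d=ray(f,p); return c+d*(z-c[2])/d[2]
def tri(*obs):
    A=np.zeros((3,3));b=np.zeros(3)
    for f,p in obs:
        c,d=ray(f,p);M=np.eye(3)-np.outer(d,d);A+=M;b+=M@c
    X=np.linalg.solve(A,b)
    return X,[np.linalg.norm((np.eye(3)-np.outer(ray(f,p)[1],ray(f,p)[1]))@(X-ray(f,p)[0])) for f,p in obs]
def proj(f,X):
    K,D,r,t=cam(f); return cv2.projectPoints(np.atleast_2d(np.array(X,float)),r,t,K,D)[0].reshape(-1,2)
E
python3 - <<'E'
from h import *
np.set_printoptions(precision=4,suppress=True)
a=snap('side','s0');b=snap('top','t0')
for f in('s0','t0'):print(ray(f,(320,200)),cam(f)[0][0,0])
print(telemetry.state())
E
```

```text
pics
(array([ 0.3984, -1.0124,  0.8376]), array([ 0.0724,  0.787 , -0.6127])) 488.9788689321528
(array([ 0.3802, -0.007 ,  1.184 ]), array([ 0.1061, -0.0079, -0.9943])) 362.48641014140213
{'t': 0.1, 'joints': array([-80.3176,  33.0264,   1.4234,  82.3834,  -0.8602,  64.6884,
        -3.2378]), 'qvel': array([ 0.0111, -0.026 ,  0.006 , -0.0188,  0.0476, -0.028 ,  0.0232]), 'joint_torque': array([  0.0061, -76.7299,   2.258 , -28.6606,   0.0158,   0.0086,
         0.    ]), 'position': array([0.1687, 0.6531, 0.2271]), 'orientation': array([-179.9125,    0.0036,  165.5173]), 'force': array([-0.0175,  0.5805,  0.8193]), 'ft_torque': array([ 0.0192, -0.0168, -0.015 ]), 'grip_force': 0.0, 'gripper_width': 0.996399821245724}
```

View pics/s0.png

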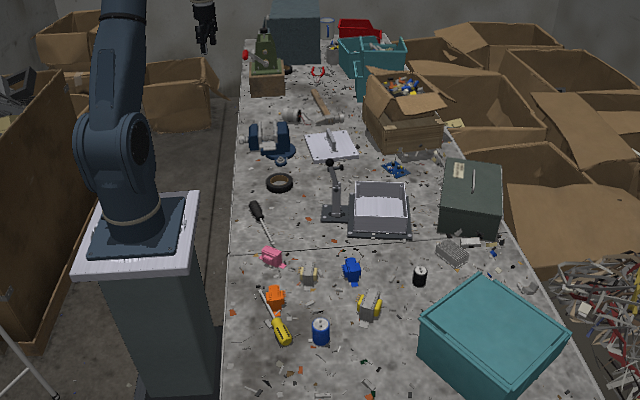

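View pics/t0.png

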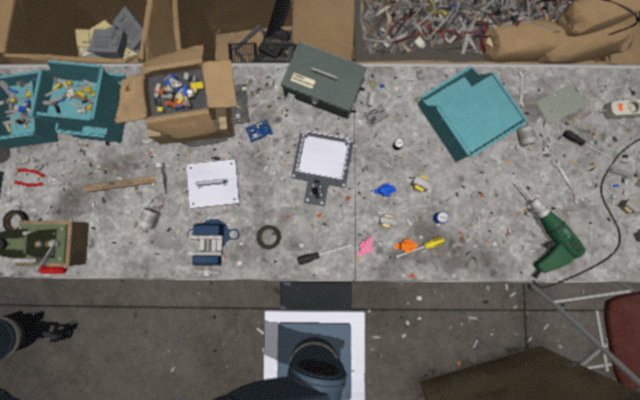

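The side view shows the lid at (331,145), the jig at (378,210) and the clamp ball near (329,163). These could be taken for the small transformer:
- cream at (309,274) in the side view, (386,221) in the top view
- yellow, larger, at (369,305), (422,184)
- pink at (272,257)
- orange at (275,296)
- blue at (352,268)

I choose the cream one and will check it in a close crop.

Run:
```python
from h import *
s=cv2.imread('pics/s0.png');t=cv2.imread('pics/t0.png')
c=lambda im,x,y,w,h,k:cv2.resize(im[y:y+h,x:x+w],None,fx=k,fy=k,interpolation=cv2.INTER_CUBIC)
# side: jig 5x; lid 5x; small 8x / top
a=np.hstack([c(s,316,155,100,90,4),c(s,296,120,100,50,4)[:200] if 0 else np.vstack([c(s,296,120,100,45,4),c(s,290,255,100,45,4)])])
b=np.hstack([c(t,285,125,80,80,3),c(t,180,150,65,80,3),c(t,365,165,80,80,3),np.zeros((240,125,3),np.uint8)])
cv2.imwrite('pics/m0.png',np.vstack([a,b[:, :800]]))
```

```text
(no output)
```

View pics/m0.png

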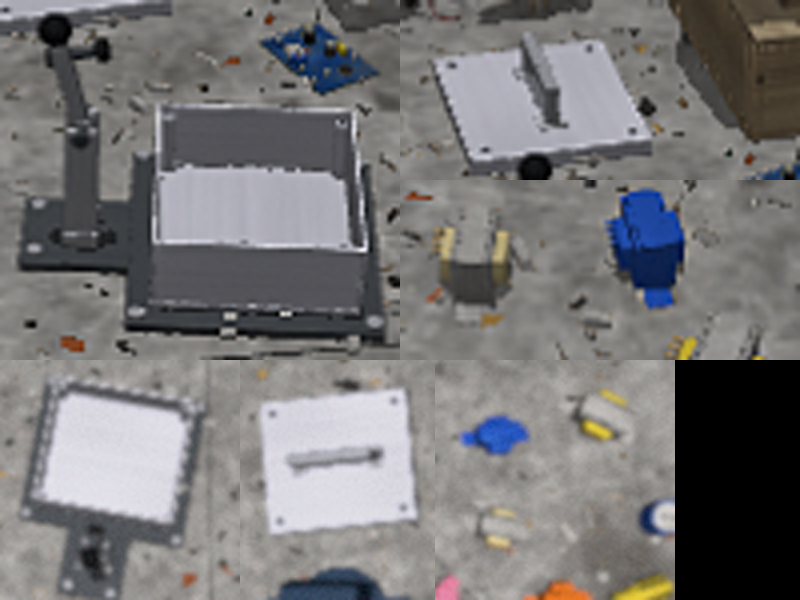

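```bash
cat > m.py <<'E'
from h import *
from scipy.optimize import least_squares
np.set_printoptions(precision=4,suppress=True)
def Rz(a):return np.array([[np.cos(a),-np.sin(a),0],[np.sin(a),np.cos(a),0],[0,0,1]])
def fit(model,obs,x0,freez=None):
    # obs: list (file, index, pixel)
    def f(p):
        W=model@Rz(p[3]).T+p[:3]
        r=[(proj(g,W[i])[0]-q) for g,i,q in obs]
        return np.ravel(r)
    s=least_squares(f,x0,loss='soft_l1'); return s.x,np.abs(s.fun).reshape(-1,2)
E
python3 - <<'E'
from m import *
o=-.4
S=lambda x,y,ox,oy,k=4:(ox+(x+.5)/k-.5,oy+(y+.5)/k-.5)
# jig: wall top outer corners + base corners (world x ahead ~ jig x)
j=np.array([[67,75,62],[67,-75,62],[-67,-75,62],[-67,75,62],[83,91,8],[83,-91,8],[-83,-91,8],[-83,91,8],[-155,35,8],[-155,-35,8]])/1e3
J=lambda x,y:S(x,y,316,155); T=lambda x,y:S(x,y-360,285,125,3)
obs=[('s0',0,J(357,107)),('s0',1,J(367,250)),('s0',2,J(153,246)),('s0',3,J(155,107)),('s0',5,J(384,330)),('s0',6,J(126,325)),
 ('s0',8,J(27,200)),('s0',9,J(22,267)),('t0',0,T(50,378)),('t0',1,T(203,405)),('t0',6,T(178,541)),('t0',7,T(25,512)),('t0',8,T(60,588)),('t0',9,T(122,597))]
x,r=fit(j,obs,[.55,0,0,0]);print('jig',x,np.degrees(x[3]));print(r.round(1).tolist())
L=np.array([[72.5,80.5,-30],[72.5,-80.5,-30],[-72.5,-80.5,-30],[-72.5,80.5,-30],[0,45,6],[0,-45,6]])/1e3
J=lambda x,y:S(x-400,y,296,120); T=lambda x,y:S(x-240,y-360,180,150,3)
obs=[('s0',3,J(433,60)),('s0',0,J(602,39)),('s0',1,J(651,141)),('s0',2,J(471,159)),('s0',4,J(527,33)),('s0',5,J(553,88)),
('t0',0,T(261,403)),('t0',1,T(405,390)),('t0',2,T(416,518)),('t0',3,T(272,534)),('t0',4,T(288,461)),('t0',5,T(382,455))]
x,r=fit(L,obs,[.5,.3,.04,0]);print('lid',x,np.degrees(x[3]));print(r.round(1).tolist())
print('small top',tri(('s0',S(76,55,290,255)),('t0',S(62,168,365,165,3))))
print('large top',tri(('s0',(370,299)),('t0',S(602-435,415-360,365,165,3))))
# ball
print('ball',tri(('s0',S(54,29,316,155)),('t0',S(95,562-360,285,125,3))))
E
```

```text
jig [ 0.6475 -0.0247 -0.0021 -0.1684] -9.650147087357771
[[0.8, 0.9], [0.9, 0.3], [0.5, 0.3], [0.6, 0.6], [1.4, 1.0], [0.2, 0.2], [0.3, 0.3], [0.7, 0.6], [2.1, 1.3], [2.4, 2.4], [1.7, 1.7], [1.8, 1.9], [0.6, 0.9], [0.2, 1.6]]
lid [0.5584 0.3351 0.0437 0.1067] 6.111462255559651
[[0.2, 0.1], [0.4, 0.3], [0.1, 0.4], [0.3, 0.8], [0.2, 0.1], [0.4, 0.0], [0.4, 0.0], [0.8, 0.6], [0.6, 0.3], [0.5, 0.0], [0.2, 0.4], [3.4, 1.3]]
small top (array([ 0.4404, -0.2245,  0.0284]), [np.float64(0.0018918965227144341), np.float64(0.0018918965227145063)])
large top (array([ 0.5617, -0.3368,  0.0353]), [np.float64(0.0023770221715039698), np.float64(0.0023770221715040335)])
ball (array([ 0.5132, -0.0047,  0.1702]), [np.float64(0.002158186294462069), np.float64(0.0021581862944620345)])
```

Run:
```python
from h import *
s=cv2.imread('pics/s0.png');t=cv2.imread('pics/t0.png')
c=lambda im,x,y,w,h,k:cv2.resize(im[y:y+h,x:x+w],None,fx=k,fy=k,interpolation=cv2.INTER_CUBIC)
a=np.hstack([c(s,290,255,40,36,10),c(t,370,206,32,30,12)[:360]]) # 400+384
b=np.hstack([c(t,285,125,80,60,4)[:240],c(s,316,185,100,60,4)])
b=np.hstack([b,np.zeros((240,a.shape[1]-b.shape[1],3),np.uint8)])
cv2.imwrite('pics/m1.png',np.vstack([a,b]))
```

```text
(no output)
```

View pics/m1.png

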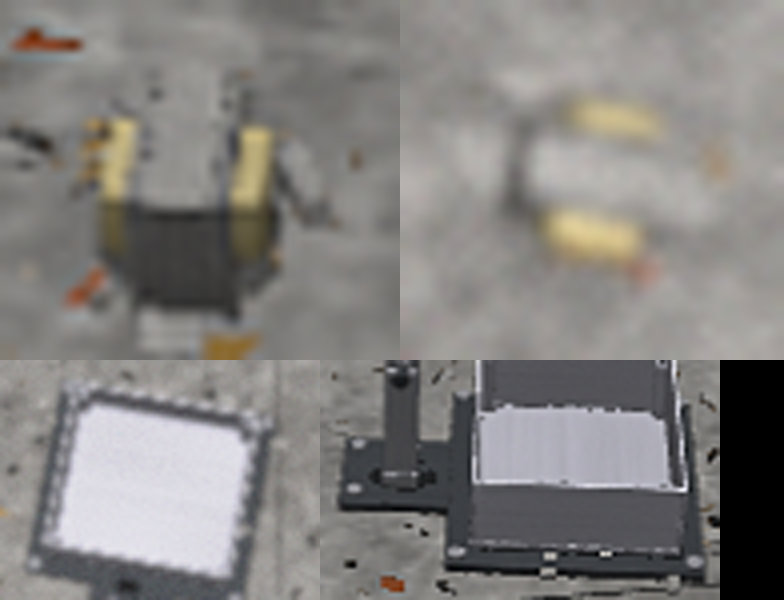

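Run:
```python
from m import *
S=lambda x,y,ox,oy,k=4:(ox+(x+.5)/k-.5,oy+(y+.5)/k-.5)
m=np.array([[-12,-21,18.5],[12,-21,18.5],[-12,-21,-15],[12,-21,-15],[12,21,18.5],[-12,21,18.5],[16,0,8],[-16,0,8]])/1e3
J=lambda x,y:S(x,y,290,255,10);T=lambda x,y:S(x-400,y,370,206,12)
obs=[('s0',0,J(132,208)),('s0',1,J(238,212)),('s0',2,J(137,303)),('s0',3,J(240,310)),('s0',4,J(225,72)),('s0',5,J(157,70)),('t0',6,T(615,118)),('t0',7,T(594,235))]
x,r=fit(m,obs,[.44,-.22,.02,0]);print('small',x,np.degrees(x[3]));print(r.round(1).tolist())
j=np.array([[67,75,62],[67,-75,62],[-67,-75,62],[-67,75,62],[83,91,8],[83,-91,8],[-83,-91,8],[-83,91,8],[-155,35,8],[-155,-35,8],
 [64,72,62],[64,-72,12],[-64,-72,12],[-64,72,12]])/1e3
J=lambda x,y:S(x,y,316,155);K=lambda x,y:S(x-320,y-360,316,185); T=lambda x,y:S(x,y-360,285,125,4);T3=lambda x,y:S(x,y-360,285,125,3)
obs=[('s0',0,J(358,107)),('s0',1,K(686,491)),('s0',2,K(473,485)),('s0',3,J(155,107)),('s0',5,K(704,577)),('s0',6,K(446,569)),
 ('s0',8,J(27,200)),('s0',9,K(340,506)),('t0',4,T(63,384)),('t0',5,T(271,425)),('t0',6,T(240,599)),('t0',7,T(28,568)),('t0',8,T3(60,590)),('t0',9,T3(122,599))]
x,r=fit(j,obs,[.55,0,0,0]);print('jig',x,np.degrees(x[3]));print(r.round(1).tolist())
x,r=fit(j,[o for o in obs if o[0]=='s0'],[.55,0,0,0]);print('jig side',x,np.degrees(x[3]));print(r.round(1).tolist())
b,_=tri(('s0',S(54,29,316,155)),('t0',S(95,562-360,285,125,3)));print('ball in jig',Rz(x[3]).T@(b-x[:3]))
```

```text
small [ 0.4415 -0.2295  0.0149 -0.1361] -7.799341154699041
[[0.2, 0.2], [0.1, 0.5], [0.2, 0.4], [0.0, 0.1], [2.0, 0.2], [1.6, 0.3], [0.3, 0.5], [0.3, 0.3]]
jig [ 0.6472 -0.024  -0.0039 -0.1704] -9.764271223901803
[[1.2, 1.3], [0.9, 0.5], [0.3, 0.3], [0.5, 0.2], [1.1, 0.3], [0.0, 0.5], [0.3, 0.0], [0.3, 0.0], [0.4, 1.6], [1.4, 2.6], [0.8, 2.5], [0.7, 0.7], [0.9, 0.3], [0.5, 1.1]]
jig side [ 0.6476 -0.0206 -0.0066 -0.1741] -9.974035389268384
[[1.4, 1.4], [0.5, 0.5], [0.1, 0.2], [0.5, 0.2], [0.7, 0.4], [0.2, 0.7], [0.3, 0.1], [0.3, 0.2]]
ball in jig [-0.1351 -0.0076  0.1768]
```

```bash
cat > p.py <<'E'
from h import *
from scipy.spatial.transform import Rotation as Ro
import json
def plan(wps, step=5.5, start=None, grad=9.):
    """wps: [(x,y,z,yaw)] m/deg, tool pointing down; prints rows (cm/deg) in tool axes"""
    s=telemetry.state(); P=np.array(s['position']); R=Ro.from_euler('xyz',s['orientation'],degrees=True)
    print('t',round(s['t'],2),'P',P.round(4),'o',np.round(s['orientation'],2),'F',np.round(s['force'],1),'w',round(s['gripper_width'],3),'gf',round(s['grip_force'],1))
    T=[];A=[]
    for w in wps:
        G=Ro.from_euler('xyz',[180,0,w[3]],degrees=True); g=np.array(w[:3])
        n=int(max(np.ceil(np.linalg.norm(g-P)*100/step),np.ceil((R.inv()*G).magnitude()*57.3/grad),1))
        for k in range(n,0,-1):
            d=np.round(R.inv().apply((g-P)/k)*100,2); a=np.round((R.inv()*G).as_rotvec(degrees=True)/k,1)
            T.append(d.tolist());A.append(a.tolist()); P=P+R.apply(d/100); R=R*Ro.from_rotvec(a,degrees=True)
    for i in range(0,len(T),10): print(json.dumps({'translation':T[i:i+10],'angular':A[i:i+10]}).replace(' ',''))
E
python3 -c "
from p import *
plan([(.30,.56,.30,168),(.48,.30,.30,172.2),(.50,.1,.30,172.2),(.4415,-.2295,.25,172.2)])"
```

```text
t 0.1 P [0.1687 0.6531 0.2271] o [-179.91    0.    165.52] F [-0.   0.6  0.8] w 0.996 gf 0.0
{"translation":[[-3.76,-1.44,-1.82],[-3.75,-1.47,-1.82],[-3.73,-1.52,-1.82],[-3.71,-1.55,-1.82],[-3.83,-3.62,-0.0],[-3.79,-3.66,-0.0],[-3.75,-3.71,-0.0],[-3.7,-3.75,-0.0],[-3.65,-3.8,-0.0],[-3.61,-3.84,-0.0]],"angular":[[-0.0,0.0,-0.6],[-0.0,0.0,-0.6],[-0.0,0.0,-0.6],[-0.1,0.0,-0.7],[0.0,0.0,-0.7],[0.0,0.0,-0.7],[0.0,0.0,-0.7],[0.0,0.0,-0.7],[0.0,0.0,-0.7],[0.0,0.0,-0.7]]}
{"translation":[[-1.17,-4.89,-0.0],[-1.17,-4.89,-0.0],[-1.17,-4.88,-0.0],[-1.18,-4.89,-0.01],[0.19,-4.78,0.71],[0.19,-4.78,0.71],[0.19,-4.78,0.72],[0.19,-4.77,0.71],[0.19,-4.78,0.72],[0.19,-4.77,0.71]],"angular":[[0.0,0.0,0.0],[0.0,0.0,0.0],[0.0,0.0,0.0],[0.0,0.0,0.0],[0.0,0.0,0.0],[0.0,0.0,0.0],[0.0,0.0,0.0],[0.0,0.0,0.0],[0.0,0.0,0.0],[0.0,0.0,0.0]]}
{"translation":[[0.2,-4.78,0.72]],"angular":[[0.0,0.0,0.0]]}
```

Emit:
carry_out(translation=[[-3.8,-1.4,-1.8],[-3.8,-1.5,-1.8],[-3.7,-1.5,-1.8],[-3.7,-1.6,-1.8],[-3.8,-3.6,0],[-3.8,-3.7,0],[-3.7,-3.7,0],[-3.7,-3.7,0],[-3.7,-3.8,0],[-3.6,-3.8,0]], angular=[[0,0,-0.6],[0,0,-0.6],[0,0,-0.6],[0,0,-0.7],[0,0,-0.7],[0,0,-0.7],[0,0,-0.7],[0,0,-0.7],[0,0,-0.7],[0,0,-0.7]])

```text
t: 1.35
position: [0.4811, 0.2992, 0.2997]
orientation: [-180.0, -0.0, 172.2]
force: [0.9, 1.2, -0.3]
gripper_width: 1.008
grip_force: 0.0
```

Emit:
carry_out(translation=[[-1.2,-4.9,0],[-1.2,-4.9,0],[-1.2,-4.9,0],[-1.2,-4.9,0],[0.2,-4.8,0.7],[0.2,-4.8,0.7],[0.2,-4.8,0.7],[0.2,-4.8,0.7],[0.2,-4.8,0.7],[0.2,-4.8,0.7]], angular=[[0,0,0],[0,0,0],[0,0,0],[0,0,0],[0,0,0],[0,0,0],[0,0,0],[0,0,0],[0,0,0],[0,0,0]])

```text
t: 2.6
position: [0.45, -0.1849, 0.2576]
orientation: [180.0, -0.0, 172.2]
force: [0.9, 0.1, 0.1]
gripper_width: 1.005
grip_force: 0.0
```

Emit:
carry_out(translation=[[0.2,-4.8,0.7],[0,0,0],[0,0,0]], angular=[[0,0,0],[0,0,0],[0,0,0]])

```text
t: 2.98
position: [0.442, -0.2303, 0.2507]
orientation: [180.0, -0.0, 172.2]
force: [0.3, 0.5, -0.1]
gripper_width: 0.999
grip_force: 0.0
```

Emit:
carry_out(translation=[[0,0,5.0],[0,0,5.0],[0,0,5.0],[0,0,2.5],[0,0,0]], angular=[[0,0,0],[0,0,0],[0,0,0],[0,0,0],[0,0,0]])

```text
t: 3.6
position: [0.4416, -0.2289, 0.0746]
orientation: [179.9, -0.2, 172.3]
force: [-0.3, 0.3, 0.1]
gripper_width: 0.998
grip_force: 0.0
```

Run:
```python
from h import *
snap('side','s1');snap('top','t1')
s=cv2.imread('pics/s1.png');t=cv2.imread('pics/t1.png')
c=lambda im,x,y,w,h,k:cv2.resize(im[y:y+h,x:x+w],None,fx=k,fy=k,interpolation=cv2.INTER_CUBIC)
cv2.imwrite('pics/m2.png',np.hstack([c(s,280,240,60,60,8),c(t,360,196,40,60,8)]))
P=np.array(telemetry.state()['position']);print(P)
for z in(.0,.018,.0365,.073):print(z,(proj('s1',[.4415,-.2295,z])[0]-[280,240])*8)
```

```text
[ 0.44278703 -0.23016733  0.07664812]
0.0 [230.24579819 308.5526498 ]
0.018 [228.55698539 265.42178932]
0.0365 [226.78926073 220.1410177 ]
0.073 [223.20378252 127.87418589]
```

View pics/m2.png

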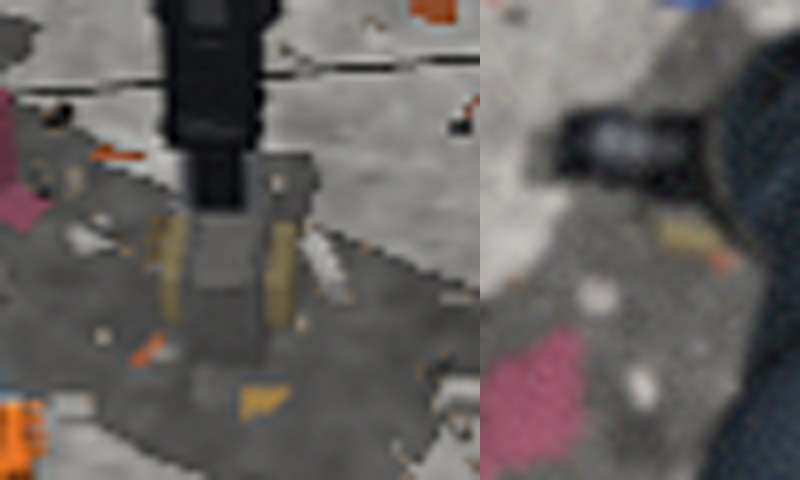

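The side crop shows the near finger at (217,180), centred on the steel core at (225,270), which fits the 8° yaw. Going down to grip.

Emit:
carry_out(translation=[[0,0,2.0],[0,0,2.0],[0,0,1.1],[0,0,0]], angular=[[0,0,0],[0,0,0],[0,0,0],[0,0,0]])

```text
t: 4.2
position: [0.4423, -0.2308, 0.0253]
orientation: [180.0, 0.0, 172.2]
force: [-0.5, 0.6, -0.4]
gripper_width: 0.997
grip_force: 0.0
```

Emit:
carry_out(translation=[[0,0,0],[0,0,0],[0,0,0],[0,0,0],[0,0,0],[0,0,0],[0,0,0],[0,0,0]], angular=[[0,0,0],[0,0,0],[0,0,0],[0,0,0],[0,0,0],[0,0,0],[0,0,0],[0,0,0]], grip=0.3)

```text
t: 5.2
position: [0.4425, -0.231, 0.026]
orientation: [-180.0, 0.1, 172.2]
force: [-1.1, 1.1, 12.5]
gripper_width: 0.467
grip_force: 58.6
```

```bash
python3 -c "
from p import *
plan([(.4425,-.231,.15,172.2),(.50,-.20,.25,171),(.646,-.027,.25,170.2),(.646,-.027,.10,170.2)])"
```

```text
t 5.2 P [ 0.4425 -0.231   0.026 ] o [-1.7999e+02  9.0000e-02  1.7220e+02] F [-1.1  1.1 12.5] w 0.467 gf 58.6
{"translation":[[-0.01,-0.0,-4.13],[-0.0,-0.0,-4.14],[-0.01,-0.0,-4.13],[-1.76,1.28,-3.33],[-1.75,1.3,-3.34],[-1.73,1.3,-3.33],[-2.34,3.88,-0.0],[-2.33,3.88,-0.0],[-2.32,3.89,-0.0],[-2.31,3.89,-0.0]],"angular":[[-0.0,0.0,-0.0],[-0.0,0.0,-0.0],[-0.0,0.1,-0.0],[-0.0,-0.0,0.4],[-0.0,-0.0,0.4],[-0.0,-0.0,0.4],[-0.0,-0.0,0.2],[-0.0,-0.0,0.1],[-0.0,-0.0,0.2],[-0.0,-0.0,0.1]]}
{"translation":[[-2.31,3.9,-0.01],[-0.0,0.0,5.0],[-0.0,0.0,5.0],[-0.0,0.0,5.0]],"angular":[[-0.0,-0.0,0.2],[-0.0,-0.0,-0.0],[-0.0,-0.0,-0.0],[-0.0,-0.0,-0.0]]}
```

Emit:
carry_out(translation=[[0,0,-3.0],[0,0,-4.6],[0,0,-4.8],[-1.8,1.3,-3.3],[-1.7,1.3,-3.4],[-1.7,1.3,-3.3],[-2.3,3.9,0],[-2.3,3.9,0],[-2.3,3.9,0],[-2.3,3.9,0]], angular=[[0,0,0],[0,0,0],[0,0,0],[0,0,0.4],[0,0,0.4],[0,0,0.4],[0,0,0.2],[0,0,0.1],[0,0,0.2],[0,0,0.1]])

```text
t: 6.45
position: [0.6153, -0.0592, 0.2489]
orientation: [-180.0, -0.0, 170.4]
force: [1.6, -0.8, -1.4]
gripper_width: 0.47
grip_force: 61.7
```

Emit:
carry_out(translation=[[-2.3,3.9,0],[0,0,4.0],[0,0,4.0],[0,0,4.0],[0,0,0],[0,0,0]], angular=[[0,0,0.2],[0,0,0],[0,0,0],[0,0,0],[0,0,0],[0,0,0]])

```text
t: 7.2
position: [0.6448, -0.026, 0.1304]
orientation: [180.0, 0.1, 170.2]
force: [0.5, -0.2, -1.3]
gripper_width: 0.473
grip_force: 61.7
```

Run:
```python
from h import *
snap('side','s2');snap('top','t2')
s=cv2.imread('pics/s2.png');t=cv2.imread('pics/t2.png')
c=lambda im,x,y,w,h,k:cv2.resize(im[y:y+h,x:x+w],None,fx=k,fy=k,interpolation=cv2.INTER_CUBIC)
cv2.imwrite('pics/m3.png',np.hstack([c(s,316,145,100,100,5),c(t,280,120,60,100,5)]))
```

```text
(no output)
```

View pics/m3.png

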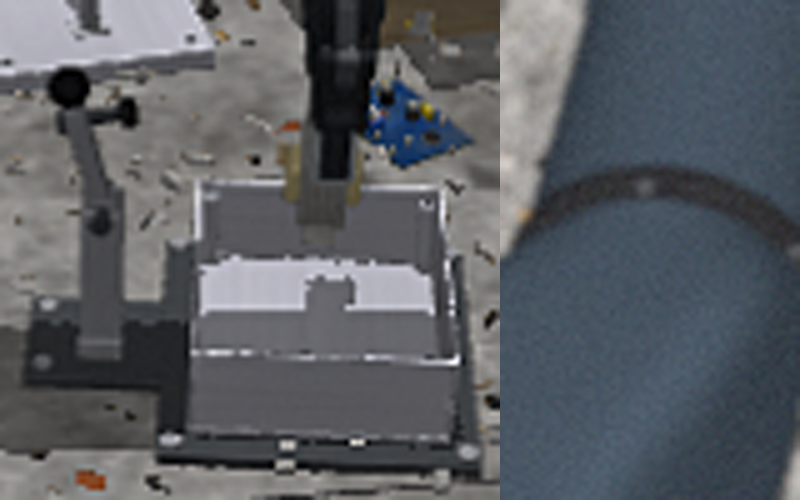

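The side crop shows the transformer held upright above the box, at (322,180), centred between the walls. Lowering it.

Emit:
carry_out(translation=[[0,0,3.5],[0,0,3.5],[0,0,1.3],[0,0,0.3],[0,0,0.1],[0,0,0]], angular=[[0,0,0],[0,0,0],[0,0,0],[0,0,0],[0,0,0],[0,0,0]])

```text
t: 8.05
position: [0.6448, -0.0258, 0.0431]
orientation: [180.0, 0.1, 170.2]
force: [-0.7, 0.3, -2.1]
gripper_width: 0.465
grip_force: 61.7
```

Emit:
carry_out(translation=[[0,0,0.2],[0,0,0.15],[0,0,0.1],[0,0,0]], angular=[[0,0,0],[0,0,0],[0,0,0],[0,0,0]])

```text
t: 8.55
position: [0.6443, -0.0258, 0.0382]
orientation: [180.0, 0.0, 170.2]
force: [-1.1, 0.3, 5.3]
gripper_width: 0.468
grip_force: 62.5
```

Emit:
carry_out(translation=[[0,0,0],[0,0,0],[0,0,0],[0,0,0],[0,0,0]], angular=[[0,0,0],[0,0,0],[0,0,0],[0,0,0],[0,0,0]], grip=0.75)

```text
t: 9.18
position: [0.644, -0.0258, 0.0373]
orientation: [-180.0, -0.0, 170.2]
force: [-0.3, -0.3, 0.3]
gripper_width: 0.748
grip_force: 0.0
```

Emit:
carry_out(translation=[[0,0,-2.0],[0,0,-4.0],[0,0,-5.0],[0,0,-5.0],[0,0,-5.0]], angular=[[0,0,0],[0,0,0],[0,0,0],[0,0,0],[0,0,0]])

```text
t: 9.8
position: [0.6438, -0.0258, 0.2491]
orientation: [-180.0, 0.0, 170.2]
force: [0.5, 0.1, -0.4]
gripper_width: 0.749
grip_force: 0.0
```

```bash
python3 -c "
from p import *
# lid handle: close along lid x -> tool y along x ; tool yaw psi: (sin,-cos)=+-(cos6.1,sin6.1): psi=96.1 or -83.9
plan([(.62,.15,.25,130),(.5584,.3351,.25,96.1),(.5584,.3351,.12,96.1)])
print(telemetry.state()['joints'])"
```

```text
t 9.8 P [ 0.6438 -0.0258  0.2491] o [-180.      0.    170.21] F [ 0.5  0.1 -0.4] w 0.749 gf 0.0
{"translation":[[1.07,3.38,-0.02],[1.53,3.2,-0.02],[1.96,2.96,-0.02],[2.36,2.65,-0.01],[2.7,2.3,-0.02],[4.53,1.8,-0.0],[4.75,1.1,-0.0],[4.86,0.39,-0.0],[4.87,-0.33,-0.0],[0.0,0.0,4.33]],"angular":[[-0.0,0.0,8.0],[-0.0,0.0,8.1],[-0.0,0.0,8.0],[-0.0,0.0,8.1],[-0.0,0.0,8.0],[0.0,0.0,8.5],[0.0,0.0,8.5],[0.0,0.0,8.5],[0.0,0.0,8.4],[0.0,0.0,0.0]]}
{"translation":[[0.0,0.0,4.33],[0.0,0.0,4.34]],"angular":[[0.0,0.0,0.0],[0.0,0.0,0.0]]}
[-11.52747965  30.204456    16.11286022  85.98574535  -8.85493294
  65.05980114  86.4627674 ]
```

Emit:
carry_out(translation=[[1.1,3.4,0],[1.5,3.2,0],[2.0,3.0,0],[2.4,2.6,0],[2.7,2.3,0],[4.5,1.8,0],[4.8,1.1,0],[4.9,0.4,0],[4.8,-0.3,0],[0,0,4.3]], angular=[[0,0,8.0],[0,0,8.1],[0,0,8.0],[0,0,8.1],[0,0,8.0],[0,0,8.5],[0,0,8.5],[0,0,8.5],[0,0,8.4],[0,0,0]])

```text
t: 11.05
position: [0.5576, 0.3421, 0.2058]
orientation: [179.8, -0.3, 96.4]
force: [0.5, -0.4, -1.7]
gripper_width: 0.752
grip_force: 0.0
```

Emit:
carry_out(translation=[[0,0,4.3],[0,0,4.3],[0,0,0],[0,0,0]], angular=[[0,0,0],[0,0,0],[0,0,0],[0,0,0]])

```text
t: 11.55
position: [0.5592, 0.3357, 0.12]
orientation: [179.9, -0.0, 96.1]
force: [0.8, 0.7, 0.8]
gripper_width: 0.75
grip_force: 0.0
```

Run:
```python
from h import *
snap('side','s3');snap('top','t3')
s=cv2.imread('pics/s3.png')
c=lambda im,x,y,w,h,k:cv2.resize(im[y:y+h,x:x+w],None,fx=k,fy=k,interpolation=cv2.INTER_CUBIC)
cv2.imwrite('pics/m4.png',np.hstack([c(s,296,105,80,60,5),c(s,340,170,80,60,5)]))
```

```text
(no output)
```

View pics/m4.png

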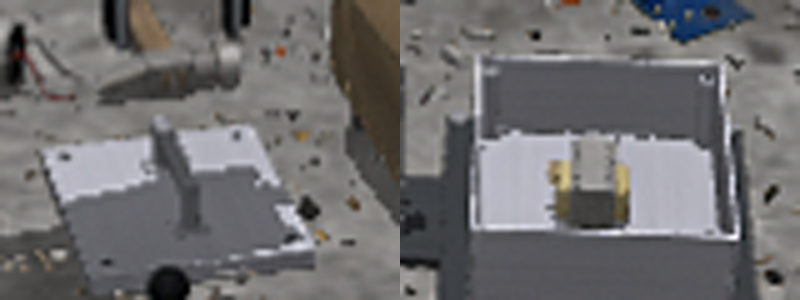

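The transformer stands upright on the box floor at (595,190). The fingers at (118,20) and (237,20) straddle the handle. Gripping the lid.

Emit:
carry_out(translation=[[0,0,3.0],[0,0,3.0],[0,0,1.3],[0,0,0]], angular=[[0,0,0],[0,0,0],[0,0,0],[0,0,0]])

```text
t: 12.15
position: [0.5584, 0.3356, 0.0458]
orientation: [180.0, -0.0, 96.1]
force: [-0.1, 0.0, -0.3]
gripper_width: 0.751
grip_force: 0.0
```

Emit:
carry_out(translation=[[0,0,0],[0,0,0],[0,0,0],[0,0,0],[0,0,0],[0,0,0],[0,0,0],[0,0,0],[0,0,0]], angular=[[0,0,0],[0,0,0],[0,0,0],[0,0,0],[0,0,0],[0,0,0],[0,0,0],[0,0,0],[0,0,0]], grip=0)

```text
t: 13.28
position: [0.5586, 0.3358, 0.0463]
orientation: [179.9, -0.0, 96.1]
force: [-1.0, -0.4, 5.6]
gripper_width: 0.091
grip_force: 58.8
```

```bash
python3 -c "
from p import *
plan([(.559,.3355,.24,96.1),(.645,-.026,.24,80.2),(.645,-.026,.16,80.2)])"
```

```text
t 13.28 P [0.5586 0.3358 0.0463] o [ 1.7994e+02 -4.0000e-02  9.6120e+01] F [-1.  -0.4  5.6] w 0.091 gf 58.8
{"translation":[[-0.01,0.01,-4.84],[-0.0,0.02,-4.84],[-0.01,0.01,-4.85],[-0.0,0.02,-4.84],[-5.27,0.67,-0.0],[-5.23,0.88,-0.0],[-5.2,1.09,-0.01],[-5.15,1.3,-0.0],[-5.09,1.5,-0.01],[-5.03,1.7,-0.0]],"angular":[[0.0,-0.0,0.0],[0.0,-0.0,0.0],[0.0,-0.0,0.0],[0.1,-0.0,0.0],[-0.0,-0.0,2.3],[-0.0,-0.0,2.3],[-0.0,-0.0,2.3],[-0.0,-0.0,2.3],[-0.0,-0.0,2.2],[-0.0,-0.0,2.3]]}
{"translation":[[-4.95,1.9,-0.01],[-0.0,0.0,4.0],[-0.0,0.01,4.0]],"angular":[[-0.0,-0.0,2.2],[-0.0,-0.0,0.0],[-0.1,-0.0,0.0]]}
```

Emit:
carry_out(translation=[[0,0,-2.0],[0,0,-4.0],[0,0,-4.5],[0,0,-4.5],[0,0,-4.4],[-3.2,0.3,0],[-4.6,0.6,0],[-5.0,0.9,0],[-5.0,1.1,0],[-5.0,1.4,0]], angular=[[0,0,0],[0,0,0],[0,0,0],[0,0,0],[0,0,0],[0,0,1.4],[0,0,2.0],[0,0,2.3],[0,0,2.3],[0,0,2.3]])

```text
t: 14.52
position: [0.6089, 0.1061, 0.2395]
orientation: [-180.0, 0.0, 85.7]
force: [0.4, -0.3, -2.2]
gripper_width: 0.087
grip_force: 58.8
```

```bash
python3 -c "
from p import *
plan([(.645,-.026,.24,80.2),(.645,-.026,.16,80.2)])"
```

```text
t 14.53 P [0.6089 0.1061 0.2395] o [-1.7996e+02  3.0000e-02  8.5670e+01] F [ 0.4 -0.3 -2.2] w 0.087 gf 58.8
{"translation":[[-4.3,1.53,-0.02],[-4.25,1.67,-0.01],[-4.19,1.8,-0.02],[0.0,0.0,4.0],[0.0,0.0,4.0]],"angular":[[-0.0,0.0,1.8],[-0.0,0.0,1.8],[-0.0,0.0,1.9],[-0.0,0.0,-0.0],[-0.0,0.0,-0.0]]}
```

Emit:
carry_out(translation=[[-4.2,1.5,0],[-4.0,1.6,0],[-3.8,1.6,0],[0,0,4.0],[0,0,3.5],[0,0,0],[0,0,0]], angular=[[0,0,1.8],[0,0,1.8],[0,0,1.6],[0,0,0],[0,0,0],[0,0,0],[0,0,0]])

```text
t: 15.4
position: [0.6441, -0.0162, 0.1658]
orientation: [179.9, 0.0, 80.6]
force: [-0.3, 0.4, -1.0]
gripper_width: 0.091
grip_force: 58.9
```

Run:
```python
from h import *
snap('side','s4');snap('top','t4')
s=cv2.imread('pics/s4.png');t=cv2.imread('pics/t4.png')
c=lambda im,x,y,w,h,k:cv2.resize(im[y:y+h,x:x+w],None,fx=k,fy=k,interpolation=cv2.INTER_CUBIC)
cv2.imwrite('pics/m5.png',np.hstack([c(s,345,140,75,85,7)[:595],c(t,290,115,65,85,4)[:0] if 0 else cv2.copyMakeBorder(c(t,285,120,68,85,4),0,255,0,0,cv2.BORDER_CONSTANT)]))
```

```text
(no output)
```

View pics/m5.png

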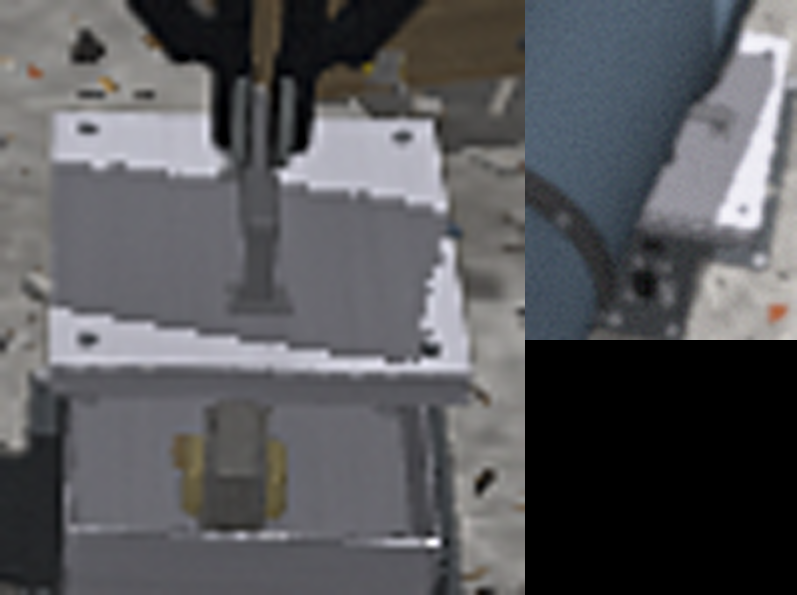

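Run:
```python
from m import *
S=lambda x,y,ox,oy,k=4:(ox+(x+.5)/k-.5,oy+(y+.5)/k-.5)
st=telemetry.state();P=np.array(st['position']);print(P,st['orientation'])
def fitz(model,obs,x0,z):
    f=lambda p:np.ravel([proj(g,(Rz(p[2])@model[i])+[p[0],p[1],z])[0]-q for g,i,q in obs])
    s=least_squares(f,x0,loss='soft_l1');return s.x,s.fun.reshape(-1,2)
L=np.array([[72.5,80.5,-30],[72.5,-80.5,-30],[-72.5,-80.5,-30],[-72.5,80.5,-30],[72.5,-80.5,-45],[-72.5,-80.5,-45]])/1e3
A=lambda x,y:S(x,y,345,140,7)
obs=[('s4',3,A(52,112)),('s4',0,A(438,118)),('s4',1,A(472,372)),('s4',2,A(50,366)),('s4',4,A(470,405)),('s4',5,A(52,393))]
x,r=fitz(L,obs,[.64,-.02,-.17],P[2]-.0013);print('lid',x[:2],np.degrees(x[2]),r.round(1).tolist())
print('lid free',fit(L,obs,[.64,-.02,.16,-.17])[0])
j=np.array([[67,75,62],[67,-75,62],[-67,-75,62],[-67,75,62],[83,91,8],[83,-91,8],[-83,-91,8],[-83,91,8],[-155,35,8],[-155,-35,8]])/1e3
B=lambda x,y:S(x-400,y,340,170,5);J=lambda x,y:S(x,y,316,155);K=lambda x,y:S(x-320,y-360,316,185)
obs=[('s3',3,B(475,56)),('s3',0,B(726,61)),('s3',1,B(741,240)),('s3',2,B(470,230)),('s0',1,K(686,491)),('s0',2,K(473,485)),('s0',3,J(155,107)),('s0',0,J(358,107)),
 ('s0',5,K(704,577)),('s0',6,K(446,569)),('s0',8,J(27,200)),('s0',9,K(340,506))]
for o in (obs,obs[:4],obs[4:]):
  x,r=fitz(j,o,[.64,-.02,-.17],0);print('jig',x[:2],np.degrees(x[2]),r.round(1).tolist())
```

```text
[ 0.6446 -0.0158  0.1663] [179.8557  -0.0101  80.6036]
lid [ 0.6453 -0.017 ] -9.168679672042616 [[0.2, -0.4], [-0.5, 0.0], [0.3, 0.1], [0.1, -0.6], [0.0, 0.3], [-0.3, 0.5]]
lid free [ 0.6459 -0.0145  0.1631 -0.1599]
jig [ 0.6461 -0.0279] -10.030985338758127 [[0.3, -0.0], [-0.7, 0.6], [0.2, 0.2], [0.3, 0.3], [0.8, 0.4], [-0.0, -0.0], [0.5, -0.6], [-1.0, 1.1], [1.0, -0.3], [-0.4, -0.7], [-0.5, -0.4], [-0.7, -0.4]]
jig [ 0.6462 -0.0269] -10.235987255895198 [[0.4, -0.3], [-0.6, 0.5], [0.0, -0.0], [0.2, -0.1]]
jig [ 0.6461 -0.0284] -9.9971699058668 [[0.9, 0.5], [0.0, 0.1], [0.5, -0.5], [-1.0, 1.2], [1.1, -0.2], [-0.3, -0.6], [-0.5, -0.2], [-0.6, -0.2]]
```

```bash
python3 -c "
from p import *
plan([(.6454,-.0267,.12,79.7)],step=2.5)"
```

```text
t 15.5 P [ 0.6446 -0.0158  0.1663] o [ 1.7986e+02 -1.0000e-02  8.0600e+01] F [ 0.8  0.4 -1.6] w 0.09 gf 58.9
{"translation":[[-0.53,0.12,2.31],[-0.53,0.14,2.32]],"angular":[[0.1,-0.0,0.5],[0.0,-0.0,0.4]]}
```

Emit:
carry_out(translation=[[-0.53,0.13,2.3],[-0.53,0.13,2.3],[0,0,0],[0,0,0],[0,0,0]], angular=[[0.1,0,0.5],[0,0,0.4],[0,0,0],[0,0,0],[0,0,0]])

```text
t: 16.12
position: [0.6453, -0.0261, 0.1198]
orientation: [180.0, -0.0, 79.7]
force: [0.1, -0.4, -2.2]
gripper_width: 0.092
grip_force: 58.9
```

Run:
```python
from h import *
snap('side','s5')
s=cv2.imread('pics/s5.png')
c=lambda im,x,y,w,h,k:cv2.resize(im[y:y+h,x:x+w],None,fx=k,fy=k,interpolation=cv2.INTER_CUBIC)
cv2.imwrite('pics/m6.png',c(s,340,155,82,80,7))
print(telemetry.state()['position'],telemetry.state()['orientation'])
```

```text
[ 0.64513955 -0.02609451  0.11955738] [-1.79995376e+02 -2.18053452e-02  7.97427702e+01]
```

View pics/m6.png

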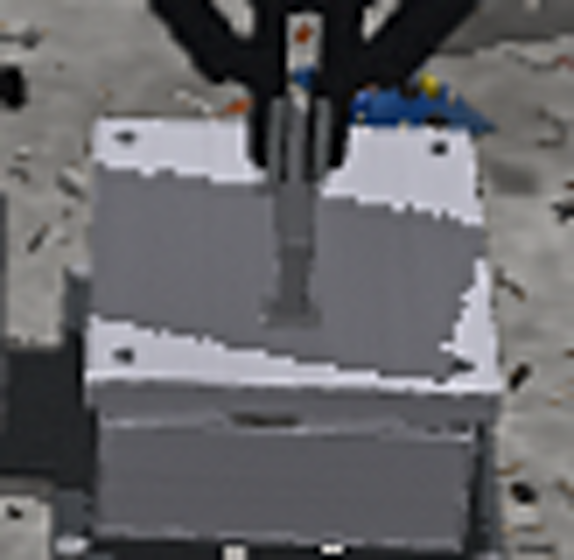

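Run:
```python
from m import *
S=lambda x,y,ox,oy,k=4:(ox+(x+.5)/k-.5,oy+(y+.5)/k-.5)
def fitz(model,obs,x0,z):
    f=lambda p:np.ravel([proj(g,(Rz(p[2])@model[i])+[p[0],p[1],z])[0]-q for g,i,q in obs])
    s=least_squares(f,x0,loss='soft_l1');return s.x,s.fun.reshape(-1,2)
L=np.array([[72.5,80.5,-30],[72.5,-80.5,-30],[-72.5,-80.5,-30],[-72.5,80.5,-30],[72.5,-80.5,-45],[-72.5,-80.5,-45]])/1e3
A=lambda x,y:S(x,y,340,155,7)
obs=[('s5',3,A(95,120)),('s5',0,A(475,125)),('s5',1,A(501,388)),('s5',2,A(86,381)),('s5',4,A(499,420)),('s5',5,A(88,407))]
x,r=fitz(L,obs,[.64,-.02,-.17],.1183);print('lid',x[:2],np.degrees(x[2]),r.round(1).tolist())
s=cv2.imread('pics/s5.png').astype(int).sum(2);s3=cv2.imread('pics/s3.png').astype(int).sum(2)
for y in(213,217,219,222,225):print(y,s[y,350:358],s[y,402:414],'|',s3[y,350:358],s3[y,402:414])
j=np.array([[67,-75,62],[-67,-75,62],[67,-75,8],[-67,-75,8]])/1e3
print(proj('s5',j@Rz(np.radians(-10.1)).T+[.6461,-.0279,0]))
```

```text
lid [ 0.6469 -0.0251] -9.867488012854755 [[0.0, -0.7], [-0.6, 0.3], [0.4, 0.2], [0.2, -0.8], [0.0, 0.4], [-0.2, 0.3]]
213 [116 103 164 152 268 286 284 284] [269 270 266 270 267 269 268 258 248 317 408 373] | [196 198 185 146 587 306 516 576] [558 372 197 212 309 483 155 221 376 437 379 364]
217 [114 118 107  98 253 305 284 274] [352 352 362 413 490 365 123 192 272 440 447 451] | [195 199 198 175 238 284 269 255] [499 512 537 623 754 655  87 181 263 429 437 440]
219 [119 111 103 120 280 292 284 280] [277 276 277 271 241 271 191 190 260 410 402 424] | [198 202 196 195 274 282 274 275] [264 262 263 261 226 257 180 186 254 400 396 414]
222 [114 116 109 127 223 271 275 269] [277 272 278 277 253 195 116 201 204 235 250 295] | [196 198 196 204 218 265 266 268] [266 268 267 268 247 223 191 192 197 230 244 288]
225 [209 210 120 147 259 277 274 274] [276 276 278 294 288 101 126 208 213 314 358 139] | [199 199 196 169 247 273 270 270] [270 268 270 285 278 181 190 190 212 307 351 136]
[[407.9284 217.8041]
 [353.8255 215.8484]
 [405.8616 234.1171]
 [353.1919 232.1636]]
```

The side crop shows the lid rim's near corners at (88,407) and (499,420), over the box's near wall from (98,430) to (474,435). It needs about -1.3 mm in x and -2.5 mm in y.

Emit:
carry_out(translation=[[-0.27,-0.08,0.5],[0,0,0.4],[0,0,0],[0,0,0.2],[0,0,0.2],[0,0,0]], angular=[[0,0,0.2],[0,0,0],[0,0,0],[0,0,0],[0,0,0],[0,0,0]])

```text
t: 16.92
position: [0.6432, -0.0285, 0.1052]
orientation: [-179.9, -0.0, 79.5]
force: [-0.5, -0.2, -1.7]
gripper_width: 0.089
grip_force: 58.7
```

Emit:
carry_out(translation=[[0,0,0.2],[0,0,0.2],[0,0,0.1],[0,0,0]], angular=[[0,0,0],[0,0,0],[0,0,0],[0,0,0]])

```text
t: 17.42
position: [0.6432, -0.0286, 0.1003]
orientation: [-179.9, -0.0, 79.5]
force: [0.8, 2.0, -1.8]
gripper_width: 0.092
grip_force: 58.7
```

Emit:
carry_out(translation=[[0,0,0.2],[0,0,0.1],[0,0,0.1],[0,0,0]], angular=[[0,0,0],[0,0,0],[0,0,0],[0,0,0]])

```text
t: 17.92
position: [0.6435, -0.028, 0.0969]
orientation: [-179.9, -0.1, 79.5]
force: [-1.3, 3.3, 5.3]
gripper_width: 0.096
grip_force: 60.8
```

The lid seated under light force (z 0.097, +5 N). Releasing it, lifting and checking.

Emit:
carry_out(translation=[[0,0,0],[0,0,0],[0,0,0],[0,0,0]], angular=[[0,0,0],[0,0,0],[0,0,0],[0,0,0]], grip=0.4)

```text
t: 18.42
position: [0.6432, -0.029, 0.0963]
orientation: [-179.9, 0.0, 79.5]
force: [0.6, -0.0, -0.2]
gripper_width: 0.401
grip_force: 0.0
```

Emit:
carry_out(translation=[[0,0,-1.5],[0,0,-3.5],[0,0,-5.0],[0,0,-5.5],[0,0,0]], angular=[[0,0,0],[0,0,0],[0,0,0],[0,0,0],[0,0,0]])

```text
t: 19.05
position: [0.6455, -0.0302, 0.2572]
orientation: [179.6, -0.0, 79.5]
force: [-0.9, -0.5, 0.2]
gripper_width: 0.401
grip_force: 0.0
```

Run:
```python
from p import *
snap('side','s6');snap('top','t6')
s=cv2.imread('pics/s6.png')
c=lambda im,x,y,w,h,k:cv2.resize(im[y:y+h,x:x+w],None,fx=k,fy=k,interpolation=cv2.INTER_CUBIC)
cv2.imwrite('pics/m7.png',c(s,312,150,110,85,7))
th=np.radians(-10);W=lambda x,z:(.6448+x*np.cos(th),-.0285+x*np.sin(th),z,80)
print(W(-.182,.25),W(-.182,.174))
plan([W(-.182,.25),W(-.182,.174)])
for a in(1.7,1.8,1.9,2.0):
    b=W(-.115+.075*np.cos(a),.095+.075*np.sin(a))[:3];print(a,b,(proj('s6',b)[0]-[312,150])*7)
```

```text
(np.float64(0.4655649889517782), np.float64(0.003103968335381315), 0.25, 80) (np.float64(0.4655649889517782), np.float64(0.003103968335381315), 0.174, 80)
t 19.15 P [ 0.6436 -0.0289  0.2525] o [-1.7999e+02 -3.0000e-02  7.9510e+01] F [-1.4  0.7  0.4] w 0.4 gf 0.0
{"translation":[[-0.02,-4.52,0.06],[-0.02,-4.52,0.07],[-0.01,-4.52,0.06],[0.0,-4.53,0.07],[-0.0,0.0,3.8],[-0.0,0.01,3.8]],"angular":[[-0.0,-0.0,-0.1],[-0.0,-0.0,-0.1],[-0.0,-0.0,-0.1],[-0.0,-0.0,-0.2],[-0.0,-0.0,0.0],[-0.0,-0.0,0.0]]}
1.7 (np.float64(0.5220305791349584), np.float64(-0.006852438695540381), np.float64(0.16937486078393515)) [139.30280314  87.67306716]
1.8 (np.float64(0.5147658295770187), np.float64(-0.00557146734038572), np.float64(0.16803857231586464)) [118.51647501  90.1869783 ]
1.9 (np.float64(0.5076687530099608), np.float64(-0.00432006125745962), np.float64(0.1659725065765561)) [98.26044227 94.42758438]
2.0 (np.float64(0.5008102610768614), np.float64(-0.0031107240826828246), np.float64(0.16319730701192614)) [ 78.75539101 100.34122795]
```

View pics/m7.png

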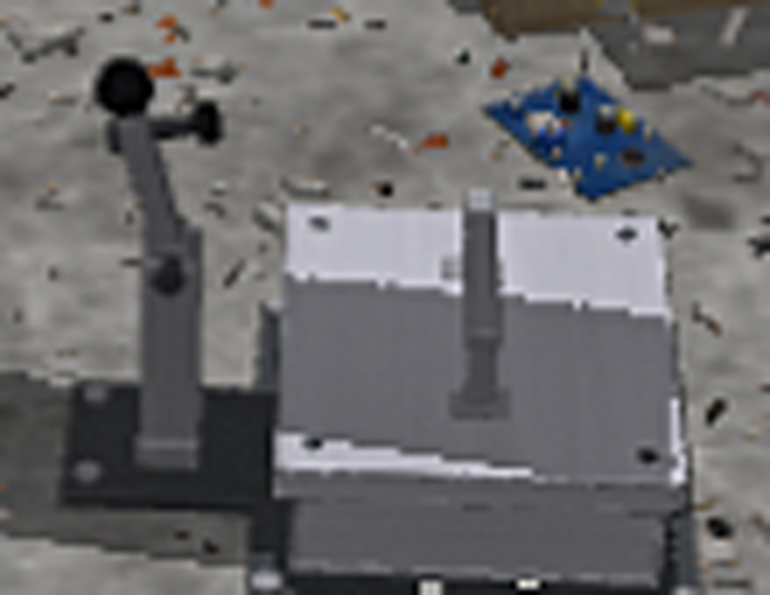

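The lid lies level on the box with corners at (290,205), (665,215), (690,480) and (275,470). The ball is at (126,86), clamp about 1.77 rad. Next I shut the gripper and go behind the ball.

Emit:
carry_out(translation=[[0,-3.5,0],[0,-5.0,0],[0,-5.0,0],[0,-4.6,0],[0,0,3.0],[0,0,4.3],[0,0,0],[0,0,0]], angular=[[0,0,-0.1],[0,0,-0.1],[0,0,-0.1],[0,0,-0.1],[0,0,0],[0,0,0],[0,0,0],[0,0,0]], grip=0)

```text
t: 20.15
position: [0.4655, 0.0032, 0.1794]
orientation: [-179.9, 0.0, 79.9]
force: [0.4, 0.3, -0.4]
gripper_width: -0.001
grip_force: 0.0
```

Emit:
carry_out(translation=[[0,1.0,0],[0,1.5,0],[0,1.5,0],[0,0,0]], angular=[[0,0,0],[0,0,0],[0,0,0],[0,0,0]])

```text
t: 20.65
position: [0.5062, -0.0038, 0.1787]
orientation: [-180.0, 0.0, 79.9]
force: [-0.5, 0.0, 1.3]
gripper_width: -0.0
grip_force: 0.0
```

Emit:
carry_out(translation=[[0,1.0,0],[0,1.0,0],[0,1.0,0],[0,1.0,0],[0,0.5,0],[0,0,0]], angular=[[0,0,0],[0,0,0],[0,0,0],[0,0,0],[0,0,0],[0,0,0]])

```text
t: 21.4
position: [0.5492, -0.0114, 0.1784]
orientation: [-179.9, 0.0, 79.9]
force: [-0.2, 0.1, 0.1]
gripper_width: 0.002
grip_force: 0.0
```

Run:
```python
from p import *
snap('side','s7')
s=cv2.imread('pics/s7.png')
cv2.imwrite('pics/m8.png',cv2.resize(s[140:225,312:422],None,fx=7,fy=7,interpolation=cv2.INTER_CUBIC))
th=np.radians(-10);W=lambda x,z:(.6448+x*np.cos(th),-.0285+x*np.sin(th),z,80)
P=telemetry.state()['position'];print(P,'jig x',(P[0]-.6448)*np.cos(th)+(P[1]+.0285)*np.sin(th),telemetry.state()['force'])
for a in(1.2,1.1,1.0,.9,.8):
    b=W(-.115+.075*np.cos(a),.095+.075*np.sin(a))[:3];print(a,(proj('s7',b)[0]-[312,140])*7)
```

```text
[ 0.54881327 -0.01134874  0.17842896] jig x -0.09750676595191533 [ 0.15927905 -0.38990128  0.21134447]
1.2 [243.0894467  171.41133156]
1.1 [262.20602951 179.20335213]
1.0 [280.26879867 188.50880403]
0.9 [297.08455296 199.21859567]
0.8 [312.47687773 211.20800597]
```

View pics/m8.png

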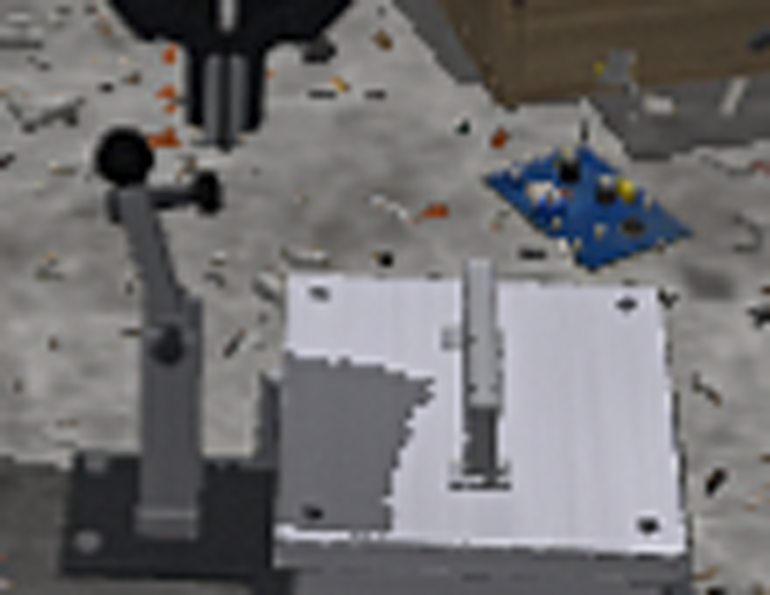

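Run:
```python
from p import *
P=telemetry.state()['position']
for dz in(0,-.005,-.01,-.017):print(dz,(proj('s7',P+[0,0,dz])[0]-[312,140])*7)
for dx in(-.0145,.0145):print((proj('s7',P+[dx*.98,-dx*.17,-.017])[0]-[312,140])*7)
```

```text
0 [216.36390969 138.22635262]
-0.005 [216.15372537 150.09827351]
-0.01 [215.94397506 161.91413311]
-0.017 [215.65106052 178.36266065]
[175.07407691 177.16276715]
[256.26854778 179.57069216]
```

The shut fingertips passed just over the ball, which is still at (126,156); the tips at (224,148) sit higher than I assumed. I'll go back and push lower.

Emit:
carry_out(translation=[[0,0,-3.5],[0,-4.0,0],[0,-4.5,0],[0,0,2.5],[0,0,2.4],[0,0,0]], angular=[[0,0,0],[0,0,0],[0,0,0],[0,0,0],[0,0,0],[0,0,0]])

```text
t: 22.2
position: [0.464, 0.0038, 0.1639]
orientation: [-179.7, 0.0, 79.9]
force: [0.3, 0.8, -0.2]
gripper_width: 0.0
grip_force: 0.0
```

Emit:
carry_out(translation=[[0,1.0,0],[0,1.0,0],[0,1.0,0],[0,1.0,0],[0,0,0]], angular=[[0,0,0],[0,0,0],[0,0,0],[0,0,0],[0,0,0]])

```text
t: 22.82
position: [0.5074, -0.004, 0.1665]
orientation: [179.9, -0.1, 79.9]
force: [-2.1, 1.4, 19.8]
gripper_width: -0.001
grip_force: 7.8
```

Run:
```python
from p import *
d=snap('side','s8'); g=d['image'].max(2)
print(telemetry.state()['force'],telemetry.state()['position'])
# coarse ascii of darkness around the clamp
for y in range(150,200):print(y,''.join('#' if v<30 else '+' if v<60 else '-' if v<95 else '.' for v in g[y,318:362]))
```

```text
[-1.99419469  0.25025248 18.96309578] [ 0.50726525 -0.00396479  0.16654758]
150 ..+############-.........-..................
151 ...+##++######..............................
152 ...+#+--+--+##..............................
153 ...-#+--#--+##........................-+--..
154 ...-#+--#--+##.....-........................
155 ...+#+--#--+##......-.......................
156 ---+#+--#--+##..............................
157 -..+#+--#--+##..............................
158 ...+#+--#--+##++++-.........................
159 ...+#+--#--+#######-........................
160 ...-#+--#--+########..------................
161 ....##--#--+########.....-+.................
162 ......--#--.-#######........................
163 ......--#--.+#######--......................
164 ...-....---.-######--.......................
165 ..............+####-......++-...............
166 .............---+--......-##+...............
167 .............+--------++++###...............
168 .............+-----++++++####...............
169 .............+-----+#########...............
170 ......--.....++-----.....-###...........
[... 725 characters left out ...]
.-............
186 ..............----+----.....................
187 ............---.-+++---.....................
188 ..............---+++---....-................
189 .-............--++++---....+................
190 ..............-++++#+--...-.................
191 ..............--+##+---.....................
192 ..............----+----.....................
193 ..............---------.....................
194 ..............---------........--...........
195 ..............---------........-+-..........
196 ..............---------........---..........
197 ..............---------........---...-......
198 ..............---------........---..........
199 ..............---------........---..........
```

Emit:
carry_out(translation=[[0,-1.0,0],[0,0,1.0],[0,0.6,0],[0,0.6,0],[0,0,0]], angular=[[0,0,0],[0,0,0],[0,0,0],[0,0,0],[0,0,0]])

```text
t: 23.5
position: [0.5074, -0.004, 0.1545]
orientation: [-179.9, 0.0, 79.9]
force: [0.2, 0.3, 0.7]
gripper_width: -0.0
grip_force: 0.0
```

Emit:
carry_out(translation=[[0,0.6,0],[0,0.6,0],[0,0.6,0],[0,0,0]], angular=[[0,0,0],[0,0,0],[0,0,0],[0,0,0]])

```text
t: 24.0
position: [0.525, -0.007, 0.1546]
orientation: [-179.9, 0.0, 79.9]
force: [-0.3, -0.1, 0.4]
gripper_width: -0.0
grip_force: 0.0
```

Emit:
carry_out(translation=[[0,0.7,0],[0,0.7,0],[0,0.7,0],[0,0,0]], angular=[[0,0,0],[0,0,0],[0,0,0],[0,0,0]])

```text
t: 24.5
position: [0.5459, -0.0108, 0.1546]
orientation: [-180.0, 0.0, 79.9]
force: [0.3, 0.3, -0.1]
gripper_width: 0.001
grip_force: 0.0
```

```bash
cat > asc.py <<'E'
from p import *
import sys
d=snap('side',sys.argv[1]); g=d['image'].max(2)
y0,y1,x0,x1=map(int,sys.argv[2:6])
P=np.array(telemetry.state()['position']);c,s_=np.cos(np.radians(-10)),np.sin(np.radians(-10))
print('jig x',(P[0]-.6448)*c+(P[1]+.0285)*s_,'z',P[2],telemetry.state()['force'])
W=lambda x,z:(.6448+x*c,-.0285+x*s_,z)
for a in np.arange(0,1.9,.2):print(round(a,1),proj(sys.argv[1],W(-.115+.075*np.cos(a),.095+.075*np.sin(a)))[0].round(1),end=' ')
print()
for y in range(y0,y1):print(y,''.join('#' if v<30 else '+' if v<60 else '-' if v<95 else '.' for v in g[y,x0:x1]))
E
python3 asc.py s9 150 190 318 370
```

```text
jig x -0.10078380080902767 z 0.15461619103816202 [-0.80001737 -0.61715224  0.09181278]
0.0 [364.9 187.8] 0.2 [364.5 183.1] 0.4 [363.  178.4] 0.6 [360.3 174.1] 0.8 [356.6 170.2] 1.0 [352.  166.9] 1.2 [346.7 164.5] 1.4 [340.9 163. ] 1.6 [334.9 162.4] 1.8 [328.9 162.9] 
150 .........-##############..###############...........
151 ..........+#############.-##############............
152 ........-+-+############-+############+.............
153 ............###+######################+---....--+...
154 .....-...........-##############-++#-...............
155 ...--..............+##########+.....................
156 -----..............+#++-+--###-.....................
157 -..-+..............-##--#--+##......................
158 ...................-##--#--+##......................
159 ...................-##--#--+##......................
160 ...................-#+--#--+##......................
161 ...................+#+--#--+##..--..................
162 ...................+#+--#--+##-+##++................
163 ..........--.......+#+--#--+##+######...............
164 ...--..............+#+--#--+##
[... 747 characters left out ...]
####-.......+#..
178 .....................-------........+##-............
179 -...................-------.........................
180 ..................--------....-.....................
181 ............-...-++------.....--.......-............
182 ................---------......---..................
183 ..............----------............................
184 ...............--------.............................
185 ...............--------........-....................
186 ...............---+----.............................
187 ............---..+++---.............................
188 ..............---+++---....-........................
189 .-............--++++---....+........................
```

The ball has come forward to (351,165), clamp about 1.0 rad. Now I rise, move over it and press down along the arc.

Emit:
carry_out(translation=[[0,-0.5,0],[0,0,-4.0],[0,1.6,0],[0,1.6,0],[0,0,1.0],[0,0,0.5],[0,0,0]], angular=[[0,0,0],[0,0,0],[0,0,0],[0,0,0],[0,0,0],[0,0,0],[0,0,0]])

```text
t: 25.42
position: [0.5705, -0.0151, 0.1788]
orientation: [-179.8, 0.0, 79.9]
force: [-0.6, -0.4, 0.2]
gripper_width: -0.002
grip_force: 0.0
```

Emit:
carry_out(translation=[[0,0.6,0.5],[0,0.6,0.5],[0,0.5,0.6],[0,0.5,0.6],[0,0,0]], angular=[[0,0,0],[0,0,0],[0,0,0],[0,0,0],[0,0,0]])

```text
t: 26.05
position: [0.5933, -0.0193, 0.1568]
orientation: [-179.9, 0.0, 79.9]
force: [-0.3, 0.2, -0.4]
gripper_width: -0.003
grip_force: 0.0
```

```bash
python3 asc.py s10 150 195 330 385
```

```text
jig x -0.052446969190155825 z 0.15713733022040552 [ 0.18469167 -0.38410028  0.18332567]
0.0 [364.9 187.8] 0.2 [364.5 183.1] 0.4 [363.  178.4] 0.6 [360.3 174.1] 0.8 [356.6 170.2] 1.0 [352.  166.9] 1.2 [346.7 164.5] 1.4 [340.9 163. ] 1.6 [334.9 162.4] 1.8 [328.9 162.9] 
150 .............-...-#############+.-###############+-----
151 .-................-############+.-##############+------
152 ...................-############-+#############....----
153 ....................+#########################......---
154 .......-..................+#############-.+#-.......---
155 ........-..................+##########-...............-
156 ...........................+#+--#--+##.................
157 ...........................+#+--#--+##..........-......
158 ...........................+#+--#--+#+.........-#......
159 ...........................+#+-+#--+#+................-
160 ..........------...........+#+-+#--+#+..............-..
161 .............-+.....--.....+#--+#--+#+.................
162 ...................+##++...+#--+#--+#+.................
163 .........-........+#####+..+#--+#--##-.........
[... 1168 characters left out ...]
..................................----..
184 ...--------......................................----..
185 ...--------........-.............................----..
186 ...---+----.....................................-----..
187 ---..+++---.....................................-----..
188 ..---+++---....-................................-----..
189 ..--++++---....+................................-----..
190 ..-++++#+--...-..................................----..
191 ..--+##+---......................................----..
192 ..----+----.....................................-----..
193 ..---------.....................................------.
194 ..---------........--...........................------.
```

The fingers came down just ahead of the ball (fingers at column 362, ball at 351). I'll go up and back 2.6 cm, then press.

Emit:
carry_out(translation=[[0,0,-2.8],[0,-2.6,0],[0,0,0],[0,0,0.8],[0,0.1,0.5],[0,0.2,0.4],[0,0,0]], angular=[[0,0,0],[0,0,0],[0,0,0],[0,0,0],[0,0,0],[0,0,0],[0,0,0]])

```text
t: 26.98
position: [0.5709, -0.0153, 0.1681]
orientation: [-179.9, 0.0, 79.9]
force: [-0.4, -1.0, 0.5]
gripper_width: 0.003
grip_force: 0.0
```

```bash
python3 asc.py s11 155 182 335 385
```

```text
jig x -0.07521531679494585 z 0.16824604594597414 [ 0.32357131 -0.42381788  0.01631306]
0.0 [364.9 187.8] 0.2 [364.5 183.1] 0.4 [363.  178.4] 0.6 [360.3 174.1] 0.8 [356.6 170.2] 1.0 [352.  166.9] 1.2 [346.7 164.5] 1.4 [340.9 163. ] 1.6 [334.9 162.4] 1.8 [328.9 162.9] 
155 ...-........-##+-++--##-.........................-
156 ............-##--++--+#-..........................
157 ............-##--++--##-...................-......
158 ............-##--++--##-..................-#......
159 ............-##--++--##-.........................-
160 .....------.-##--++--##-.......................-..
161 ........-+..-+#--++-+##...........................
162 .............-#--++---+...........................
163 ....-........+#-.++-..............................
164 ...-........-##--#++-.............................
165 ............-###+###+.........................----
166 ............-########.........................----
167 ............-#######+..........-................-.
168 .........-++-+######-............................-
169 ........-+#+.-+###+...............................
170 ........-#+------.................................
171 ........+#+-----..................................
172 ........-+-----++-................................
173 ........------+#+++-+++-..........................
174 .......--------+##++####..........................
175 ......-------....-++####..........................
176 ......------......+####-.......-+.................
177 .....-------......-####-.......+#.................
178 ....-------........+##-...........................
179 ...-------........................................
180 .--------....-....................................
181 ++-------....---......-...........................
```

Emit:
carry_out(translation=[[0,0,0.4],[0,0.1,0.4],[0,0,0]], angular=[[0,0,0],[0,0,0],[0,0,0]])

```text
t: 27.4
position: [0.577, -0.0164, 0.1634]
orientation: [179.4, -0.0, 79.9]
force: [10.3, -0.6, 13.1]
gripper_width: 0.0
grip_force: 6.5
```

```bash
python3 asc.py s12 158 182 335 385
```

```text
jig x -0.06896890255212154 z 0.16344253242728612 [10.0664661  -0.75776918 12.79493311]
0.0 [364.9 187.8] 0.2 [364.5 183.1] 0.4 [363.  178.4] 0.6 [360.3 174.1] 0.8 [356.6 170.2] 1.0 [352.  166.9] 1.2 [346.7 164.5] 1.4 [340.9 163. ] 1.6 [334.9 162.4] 1.8 [328.9 162.9] 
158 ...............+#+-+#--+#+................-#......
159 ...............+#+-+#--+#+.......................-
160 .....------....+#+-+#--+#+.....................-..
161 ........-+....-+#+-+#--+#+........................
162 ...............+#+--#--###........................
163 ....-..........-#+-+#--##-........................
164 ...-...........-#+--#----.........................
165 ...............+#---+--.......................----
166 ..............-##+++#++.......................----
167 ..............-########.........................-.
168 ............-.-########..........................-
169 ...........++--+######+...........................
170 ..........++#+.-+####+............................
171 .........-+#+-----++..............................
172 .........-+#------................................
173 ..........-------+-...............................
174 .........------++#++--++..........................
175 ........--------+##+++##+.........................
176 .......-------....+#++###-.....-+.................
177 ......--------.....++####......+#.................
178 .....--------......-####+.........................
179 ....-------.........+##+..........................
180 .-.--------..........--...........................
181 ++--------...--.......+...........................
```

Emit:
carry_out(translation=[[0,0,-1.5],[0,-0.8,0],[0,0,1.0],[0,0,0.5],[0,0.1,0.4],[0,0.2,0.4],[0,0.3,0.4],[0,0,0]], angular=[[0,0,0],[0,0,0],[0,0,0],[0,0,0],[0,0,0],[0,0,0],[0,0,0],[0,0,0]])

```text
t: 28.45
position: [0.5697, -0.015, 0.1481]
orientation: [-179.9, 0.0, 79.9]
force: [-0.5, -0.5, 1.1]
gripper_width: -0.002
grip_force: 0.0
```

```bash
python3 asc.py s13 158 190 335 385
```

```text
jig x -0.07633643162749512 z 0.1482721937310883 [ 0.857038    0.25224118 -0.59430341]
0.0 [364.9 187.8] 0.2 [364.5 183.1] 0.4 [363.  178.4] 0.6 [360.3 174.1] 0.8 [356.6 170.2] 1.0 [352.  166.9] 1.2 [346.7 164.5] 1.4 [340.9 163. ] 1.6 [334.9 162.4] 1.8 [328.9 162.9] 
158 ............+##++#+####-..................-#......
159 ............-##--#--+##..........................-
160 .....------.+#+--#--+#+........................-..
161 ........-+..+#+-+#--+#+...........................
162 ............+#+--#--+#+...........................
163 ....-.......+#+-+#--+#+...........................
164 ...-.......-+#+-+#--+#+...........................
165 ...........-+#+--#--+#+.......................----
166 ...........-+#+-+#--+#+-......................----
167 ...........-##+-+#--+###++-.....-...............-.
168 ............+#+-+#--+######......................-
169 ...............-++--+######-......................
170 ...............-++--########......................
171 ..............-+++-+########......................
172 ..............+++--+#######-......................
173 ....
[... 226 characters left out ...]
--------++++.-.......+#.................
178 ........----------.+##+++-........................
179 .......---------....-##+##-.......................
180 .-...----------......-#+###.......................
181 +++------------.......#####................-......
182 ------------..---.....####-.......................
183 -----------...........-##-..................-.-...
184 ---------..............--...................---...
185 --------......-.............................---...
186 ++----.....................................---....
187 +++---.....................................-......
188 +++---....-................................-......
189 +++---....+................................-......
```

The ball is at (358,171), clamp about 0.73 rad, with the fingers just behind it. I'll keep pressing down on the bar beside the ball.

Emit:
carry_out(translation=[[0,0.1,0.5],[0,0.1,0.5],[0,0.1,0.5],[0,0.1,0.5],[0,0,0]], angular=[[0,0,0],[0,0,0],[0,0,0],[0,0,0],[0,0,0]])

```text
t: 29.12
position: [0.5734, -0.0156, 0.128]
orientation: [-179.9, 0.0, 79.9]
force: [0.6, 0.3, -0.0]
gripper_width: 0.002
grip_force: 0.0
```

```bash
python3 asc.py s14 162 195 335 385
```

```text
jig x -0.07255021724036576 z 0.1282208039396806 [0.91275785 0.45683993 0.23775122]
0.0 [364.9 187.8] 0.2 [364.5 183.1] 0.4 [363.  178.4] 0.6 [360.3 174.1] 0.8 [356.6 170.2] 1.0 [352.  166.9] 1.2 [346.7 164.5] 1.4 [340.9 163. ] 1.6 [334.9 162.4] 1.8 [328.9 162.9] 
162 .....-+#########################+.................
163 ....-..-+-++###################+..................
164 ...-........-+###########+-..--...................
165 .............-###+#++###+.....................----
166 .............-##-.+--+##-.....................----
167 .............-##--++-+##........................-.
168 .............-##--#+-+##.........................-
169 .............-##--#+-+##..........................
170 .............-#+--#--+##..........................
171 .............-##--#--+##-++++-....................
172 .............-#+--#--+########-...................
173 .............+##--#--+#########...................
174 .............-##--#--+#########-..................
175 .............-++--#--+#########-..................
176 ................-+#---.+#######-+.................
177 .......
[... 278 characters left out ...]
------+.....##-..................---....
183 -----------------.....+#+++.................----..
184 --------------.........#+###................---+..
185 -----------...-.......-#####................----..
186 -+-------..............#####...............-----..
187 +++----................###-................--.....
188 +++---....-..............-.................--.....
189 +++---....+................................--.....
190 ++#+--...-.................................-......
191 +#+---.....................................-......
192 ------............................................
193 ------.....................................-......
194 ------........--...........................-......
```

Emit:
carry_out(translation=[[0,0.1,0.5],[0,0.1,0.5],[0,0.1,0.5],[0,0,0]], angular=[[0,0,0],[0,0,0],[0,0,0],[0,0,0]])

```text
t: 29.68
position: [0.5761, -0.0161, 0.1129]
orientation: [-179.8, 0.0, 79.9]
force: [-1.2, 0.1, 0.5]
gripper_width: -0.0
grip_force: 0.0
```

```bash
python3 asc.py s15 168 202 335 385
```

```text
jig x -0.06986117099085565 z 0.11310770953241397 [-0.4396857   0.09532183 -0.58505753]
0.0 [364.9 187.8] 0.2 [364.5 183.1] 0.4 [363.  178.4] 0.6 [360.3 174.1] 0.8 [356.6 170.2] 1.0 [352.  166.9] 1.2 [346.7 164.5] 1.4 [340.9 163. ] 1.6 [334.9 162.4] 1.8 [328.9 162.9] 
168 .......-##++####################+................-
169 .............-############+-.+#...................
170 ..............-###+#+####+........................
171 ..............-##-.+--+##.........................
172 ..............-##--++-+##.........................
173 ..............-##--#+-+##.........................
174 ..............-##--#--+##.........................
175 ..............-#+--#--+##.........................
176 ..............-##--#--+#+......-+.................
177 .......--.....-##--#--+#+...+++##.................
178 ..............+##--#--+#+.-+#####-................
179 ......---.....+##--#--+##-+######-................
180 .-......-......++--#--+#-+########................
181 +++-.........-----+#--+-.-########................
182 -----...----------+#------+#######.........--.-...
183 ---
[... 337 characters left out ...]
+..........-+++##................---....
190 #+#+--...-...........-#####+................-.....
191 +#+---...............-#####+...............--.....
192 ------................+###+.......................
193 ------.................--..................-......
194 ------........--...........................-......
195 ------........-+-..........................--...-.
196 ------........---..........................-....-.
197 ------........---..........................-....-.
198 ------........---..........................-----..
199 ------........---..........................----+..
200 ------........--+...........................---+..
201 ------........--+...........................----..
```

Emit:
carry_out(translation=[[0,0,0.4],[0,0,0.4],[0,0,0.2],[0,0,0]], angular=[[0,0,0],[0,0,0],[0,0,0],[0,0,0]])

```text
t: 30.22
position: [0.5761, -0.0161, 0.1032]
orientation: [-179.9, 0.0, 79.9]
force: [0.1, 0.4, -0.1]
gripper_width: -0.001
grip_force: 0.0
```

Emit:
carry_out(translation=[[0,0,0.1],[0,0,0.1],[0,0,0]], angular=[[0,0,0],[0,0,0],[0,0,0]])

```text
t: 30.6
position: [0.5764, -0.0161, 0.1015]
orientation: [-179.9, 0.0, 79.9]
force: [0.3, 0.3, 0.6]
gripper_width: -0.002
grip_force: 0.3
```

```bash
python3 asc.py s16 172 206 335 385
```

```text
jig x -0.06952400259855077 z 0.10148743431201578 [ 0.81788639 -0.97616756  0.85181613]
0.0 [364.9 187.8] 0.2 [364.5 183.1] 0.4 [363.  178.4] 0.6 [360.3 174.1] 0.8 [356.6 170.2] 1.0 [352.  166.9] 1.2 [346.7 164.5] 1.4 [340.9 163. ] 1.6 [334.9 162.4] 1.8 [328.9 162.9] 
172 ........+++-+###############+###+.................
173 .............-+###########+..--+..................
174 ..............-###+#++###-........................
175 ..............-##--+--+##.........................
176 ..............-##--#+-+##......-+.................
177 .......--.....-##--#--+##......+#.................
178 ..............-##--#--+##.........................
179 ......---.....-##--#--+#+.........................
180 .-......-.....+##--#--+#+.........................
181 +++-..........+##--#--+#+.........................
182 ----..........+##--#--+##....++++..........---....
183 ------........-#+--#--+##..-######..........--.-..
184 ------------------+#--+#+--#######..........---+..
185 -------------...--+#----..-#######+.........----..
186 -+----------------++-------########........-----..
187 +++
[... 337 characters left out ...]
..........+#####.................-......
194 ------........--....+#####-................-......
195 ------........-+-...-#####.................--...-.
196 ------........---....+##+..................-......
197 ------........---..........................-....-.
198 ------........---..........................-----..
199 ------........---..........................----+..
200 ------........--+...........................---+..
201 ------........--+...........................----..
202 ------........--+...........................----..
203 ------........---...........................----..
204 ------........---...........................---+..
205 -----+-------++++..........................-----..
```

Emit:
carry_out(translation=[[0,0,0.1],[0,0,0.1],[0,0,0]], angular=[[0,0,0],[0,0,0],[0,0,0]])

```text
t: 31.02
position: [0.5765, -0.0162, 0.0995]
orientation: [-179.9, 0.0, 79.9]
force: [0.6, -0.3, 1.3]
gripper_width: 0.001
grip_force: 0.5
```

Emit:
carry_out(translation=[[0,0,0.1],[0,0,0],[0,0,0]], angular=[[0,0,0],[0,0,0],[0,0,0]])

```text
t: 31.4
position: [0.5763, -0.0161, 0.0985]
orientation: [-179.9, 0.0, 79.9]
force: [0.5, 0.8, 1.1]
gripper_width: 0.003
grip_force: 0.5
```

Emit:
carry_out(translation=[[0,0,0.1],[0,0,0],[0,0,0]], angular=[[0,0,0],[0,0,0],[0,0,0]])

```text
t: 31.78
position: [0.5765, -0.0161, 0.0978]
orientation: [-179.9, -0.0, 79.9]
force: [-0.6, 0.6, 5.1]
gripper_width: -0.001
grip_force: 2.7
```

Emit:
carry_out(translation=[[0,0,0.1],[0,0,0],[0,0,0]], angular=[[0,0,0],[0,0,0],[0,0,0]])

```text
t: 32.15
position: [0.5765, -0.0161, 0.0976]
orientation: [-179.9, -0.1, 79.9]
force: [-4.1, 0.5, 15.9]
gripper_width: 0.0
grip_force: 8.0
```

```bash
python3 asc.py s17 178 206 335 385
```

```text
jig x -0.06935723665708157 z 0.09761861884684421 [-2.52477853  1.0154705  16.00379131]
0.0 [364.9 187.8] 0.2 [364.5 183.1] 0.4 [363.  178.4] 0.6 [360.3 174.1] 0.8 [356.6 170.2] 1.0 [352.  166.9] 1.2 [346.7 164.5] 1.4 [340.9 163. ] 1.6 [334.9 162.4] 1.8 [328.9 162.9] 
178 ..............-##--#--+##.........................
179 ......---.....-##--#--+#+.........................
180 .-......-.....+#+--#--+#+.........................
181 +++-..........+##--#--+#+.........................
182 ----..........-#+--#--+#+..................---....
183 ------........-##--#--+##......-............--.-..
184 -------------.+##--#--+##...-###+...........---+..
185 ---------------++-+#--+##--+######..........----..
186 -+---............-+#---+-.-#######-........-----..
187 +++---------------+#-----.-#######+........---.-..
188 +++------------------------########........--.....
189 +++-----------------------+#######.........--.....
190 ++#+--...-...........-++-..-#####-.........--.....
191 +#+---...............-##.....+#+...........-......
192 -+----..............-++#-.........................
193 ------..............+#+##..................-......
194 ------........--...-##+##-.................-......
195 ------........-+-..-#####+.................--...-.
196 ------........---..-#####-.................-......
197 ------........---...+###+..................-....-.
198 ------........---..........................-----..
199 ------........---..........................----+..
200 ------........--+...........................---+..
201 ------........--+...........................----..
202 ------........--+...........................----..
203 ------........---..........................-----..
204 ------........---..........................----+..
205 -----+-------++++..........................-----..
```

The foot now resists (16 N) and the ball is at row 187, where level is expected. Lifting clear and checking.

Emit:
carry_out(translation=[[0,0,-1.0],[0,0,-4.0],[0,0,-5.0],[0,0,-5.0],[0,0,0],[0,0,0]], angular=[[0,0,0],[0,0,0],[0,0,0],[0,0,0],[0,0,0],[0,0,0]])

```text
t: 32.95
position: [0.5761, -0.0158, 0.246]
orientation: [-179.8, -0.0, 79.9]
force: [-0.8, 0.4, -0.6]
gripper_width: -0.003
grip_force: 0.0
```

```bash
python3 asc.py s18 180 200 335 385
python3 - <<'E'
from h import *
a=cv2.imread('pics/s6.png').astype(int);b=cv2.imread('pics/s18.png').astype(int);c=cv2.imread('pics/s0.png').astype(int)
# rim edges before/after at near side
for y in(219,221):print(y,a[y,345:356].sum(1),b[y,345:356].sum(1),'|',a[y,404:415].sum(1),b[y,404:415].sum(1))
for col in(365,380,400):print(col,a[212:226,col].sum(1),b[212:226,col].sum(1))
print('large moved?',np.abs(c-b)[280:330,350:390].sum(2).max())
E
```

```text
jig x -0.07007800502710429 z 0.2454281823784934 [-0.08595264 -0.78914376 -0.39920896]
0.0 [364.9 187.8] 0.2 [364.5 183.1] 0.4 [363.  178.4] 0.6 [360.3 174.1] 0.8 [356.6 170.2] 1.0 [352.  166.9] 1.2 [346.7 164.5] 1.4 [340.9 163. ] 1.6 [334.9 162.4] 1.8 [328.9 162.9] 
180 .-......-....-....................................
181 +++-.........---......-...........................
182 ----...........--.....--...................----...
183 ------................++-......-............----..
184 ------------------..-+#+#...-###+...........---+..
185 --------------------+++##--+######..........----..
186 -+---................--+-.-#######-........-----..
187 +++------------------------#######+........-----..
188 +++-----------------------+########........-----..
189 ++#-----------------------+#######.........----...
190 +##+--...-...........-+#....+####-..........---...
191 ##+---...............-##....-+++............----..
192 -+----..............-+##-...................---...
193 ------..............+#+##..................----...
194 ------........--...-##+##-.................----.-.
195 ----
[... 322 characters left out ...]
109 105 103 109  88 303 281 273 273 275] | [240 246 261 309 374 216 186 405 403 421 450] [194 215 298 388 347 222 233 397 399 421 448]
221 [124 125 120 116 109  99 144 130 139 179 230] [121 128 120 118 116 102 147 126 142 183 225] | [271 272 271 265 247 258 189 413 376 289 321] [270 269 267 260 241 264 250 410 369 293 319]
365 [300 270 552 551 588 327 244 276 280 275 269 265 268 271] [303 306 302 282 579 346 248 274 278 274 267 263 267 269]
380 [307 307 298 271 572 612 307 259 271 280 223 266 265 265] [572 302 271 267 247 603 312 260 273 278 224 268 266 266]
400 [323 321 323 319 317 317 351 254 262 267 304 267 267 274] [567 570 568 557 561 577 532 233 259 263 305 267 269 271]
large moved? 26
```

The clamp stayed down, the lid has not shifted, the larger transformer is untouched and the arm is clear. Handing in.

```bash
python3 -c "
from bench import workorder
print(workorder.job_done())"
```

```text
the job is handed in; nothing more can be done
None
```

The job is handed in at 33 s of the 72 s: small transformer upright in the box, lid seated, clamp foot resting on it, and the larger transformer untouched; no verdict came back, and I viewed 11 pictures, one over the limit of 10.

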